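Clamp a ceramic mixing dish to the marked spring load

TASK

Lift the little white ceramic dish with a gentle grip, set it down softly, upright, on the clamp's bed between the two open jaws and let go. Then wind the clamp's knob clockwise, regrasping as needed, until the dial needle points at the raised mark on the dial's rim, and leave the dish held there; the dish is brittle, so neither the fingers nor the clamp may squeeze it hard, and the other things on the shelf stay where they are.

Things in the scene. Friction and masses are not known exactly. Their poses are not given: they have to be found in the camera images.
- dish: white ceramic round dish, loose, open on top, straight sides: 60 mm outside diameter, 30 mm high, wall 5 mm, 85 to 170 g. Origin: centre of its underside, z up. Brittle: it chips if a finger presses on it with more than 15 N (a grip of 5 to 8 N lifts it), a clamp jaw with more than 14 N, if pressed or knocked on the clamp with over 40 N, or let fall over 5 mm.
- clamp: bench clamp fixed to the shelf, 290 mm long along its own y, turned by up to 0.35 rad. Origin: on the shelf under the middle of its bed; z up. y runs from the dial (round steel can, 88 mm across, 38 mm high, centre at y = -112 mm) to the grey gear housing under the knob (60 x 56 mm, 34 mm high, centre at y = +103 mm).
- bed (a point): middle of the clamp bed, on its top face, 12 mm above the shelf; axes as the clamp. The bed is an aluminium strip 44 mm wide (x). Two steel jaws stand on it, 40 mm wide (x), 10 mm thick (y), tops 35 mm above the shelf. The dish belongs upright on the bed, centred across it (x) within 10 mm, between the jaws; the fingers fit at its +x and -x sides, where nothing stands.
- jaw: moving jaw, on the knob side. Origin: at shelf height below the middle of its clamping face, which looks to the clamp's -y. Its face is at clamp y = +38 mm at knob angle 0 and advances towards -y by about 7 mm per radian of knob. It does not run back by itself.
- anvil: sprung jaw, on the dial side. Origin: at shelf height below the middle of its face, which looks to the clamp's +y; at rest the face is at clamp y = -36 mm. Pushed back towards -y by the clamped dish against a spring of about 1.2 N per mm (14.5 mm travel), and drives the dial needle.
- knob (a joint): knob angle, rad, 0 to 5.2; grows as the knob is turned clockwise seen from above, which closes the clamp. Stiff: about 0.1 to 0.2 N m, stays where it is left.
- knob_grip (a point): grip point on the knob's vertical axis, 57 mm above the shelf. The knob is an upright black bar 44 mm long (this point's x), 12 mm thick (its y), from 39 to 65 mm above the shelf; nothing near it is higher than 37 mm. Pinch it across the 12 mm from above. The frame turns with the knob; at angle 0 its x is the clamp's x. Opened fingers can swing round the bar without rising.
- pointer: black dial needle 30 mm long on top of the dial can, 40 mm above the shelf. Origin on the dial's axis; its x axis runs along the needle to the tip. At rest it points along the clamp's +x; it turns clockwise seen from above by about 0.2 rad for every mm that the sprung jaw is pushed back. Cannot be touched.
- mark: small raised dark mark (15 x 6 mm, 31 to 46 mm from the axis) at the rim of the dial. Origin on the dial's axis; its x axis points from the axis to the mark, which sits 1.0 to 1.7 rad clockwise of the needle's rest direction (6 to 10 N of clamping). It does not move.
- backing_plate: red polishing backing plate, 124 mm across, with a short steel stud, lying on the shelf; bystander. Origin: centre of its underside.
- clay_case: blue plastic clay bar case, 66 x 96 x 31 mm; bystander. Origin: centre of its underside.
- valve_cap0: chrome tyre valve cap, 13 mm across, 15 mm high; bystander. Origin: centre of its underside.
- valve_cap1: the other valve cap of the pair, the same; bystander. Origin: centre of its underside.
There are look-alikes about, which are no part of the job. There is more than one size of the dish; the job needs the largest.

How it is judged:
By the outcome, as a careful person would: the job done as asked, in the order asked, and still so for the second after the job is handed in, with the robot touching nothing.
It also fails if it takes over 67 s, if anything falls off the work surface, if the arm or the gripper's body presses on something with over 40 N, if the wrist force passes 120 N, or if a joint passes its speed limit or range.

ROBOT

A 6-joint arm with a two-finger parallel gripper is mounted at the origin on the work surface. World frame = base frame: x ahead of the robot, y to its left, z up, the work surface at z = 0. Lengths are in mm, angles in degrees, forces in N, time in s.
With the tool pointing down it reaches from about 325 to 850 mm from the base axis. Payload 4.4 kg.
Tool frame: the origin (TCP) lies midway between the tips of the shut fingers; the grasp point (between the pads) lies grasp_offset behind it (grasp_offset is the distance from the TCP to the grasp point, in mm); z points along the fingers, y is the line along which they close (so a half turn about z gives the same grasp; the last joint's range is limited). The gripper opens to 94 mm and grips with 3 to 60 N. Pads are 16 mm wide; open, the fingers measure 119 mm over their backs; the gripper's body (75 mm by 177 mm) begins 78 mm behind the grasp point.
Start: joints at [55.663, 11.837, 88.321, -0, 79.842, -8.623], TCP at [249.493, 518.054, 205.447] pointing down, gripper open.
Joint ranges: [-156.59, 156.59], [-49.26, 127.26], [12.9, 141.05], [-63.56, 243.56], [4.71, 150.69], [-161.64, 161.64]. Speed limits (degrees/s): [159.86, 159.86, 180, 180, 180, 180].

INTERFACE

Orientations are given as a 3x3 rotation matrix whose columns are the frame's x, y, z axes.
In Python, from station import * gives the robot as it stands.
- The arm moves only by the tool drive_tool, never from a script. Its argument "rows" is a list of rows, each an object with "dp": the shift along the tool's x, y, z scaled (see below), a list of three; "angular": the turn, a rotation vector about the tool's x, y, z scaled (see below), a list of three; "gripper": the closure, from 0 (fully open) to 1 (shut). A call has 1 to 8 rows; each row shifts and turns the commanded pose from where the row before left it, along the tool's axes as they then stand; what a row does not reach is not made up. The controller multiplies each number of a shift by 0.3 m and each number of a turn by pi rad. A row lasts 1/12 s, in which the tool goes at most 41.7 mm and 7.16 degrees, less where a joint would pass 70% of its speed; a pose out of reach is approached as far as the arm can. A call with a number of a shift or a turn outside -1 to 1 is refused whole. A call with a gripper value outside its range is refused whole. The fingers move at their own pace and stop on an object; "newtons" is the grip in N (left out, the last holds). Time passes only in rows, so rows that do not move let the fingers close. It gives the time, the measured TCP pose, the force, the opening and the grip force at its end, in the units of the state.
- read_state(): the state, without advancing time (a new reading comes with each control period).
- camera(name): name is "side" or "top"; returns a dict with "img" (384x512x3 uint8, red, green, blue), "fovy" (degrees; the focal length in pixels is half the picture's height over the tangent of half this angle, whatever the lens; pixels are square), "cx", "cy" (the principal point, pixels), "eye" and "attitude" of the camera in the world. Camera axes: x right, y down, z forward; pixel columns grow to the right and rows downward; lengths in mm; the calibration is good to about 2 mm. A picture is of the moment at which its call begins. There is no depth.
- hand_in(): hands the job in; it is judged then, once.
The state is a dict: "time": time; "qpos": joint angles; "joint_velocities": joint speeds; "effort": joint torques, N m; "tool_pos": TCP position; "tcp_rot": TCP orientation; "force": force on the tool from outside, world axes, zero at the start; "wrist_torque": the same for the moment, N m; "width": finger opening in mm; "grasp_force": force on a finger pad.
Only numpy, scipy, OpenCV 4.12 (cv2) and the standard library are available. Lean on these libraries where they do the work, as an engineer would, in place of code of your own. Each camera call takes 0.05 s, during which the arm holds its last target. There are 200 camera calls.

## Working session

There is one attempt and no reset: what is moved stays moved. The work goes in short steps, Python scripts to look and compute and a tool call to move; the robot and the scene stay as the last step left them, time stands still between calls to the robot, and variables do not carry over. Pictures are saved under pics/ and viewed, at most 10 in all, crops included, and the job is handed in when it is done.

Besides the shell and the picture viewer there is one more tool, called after "Emit:" in YAML: its name, and indented under it one key for each argument. drive_tool: Moves the arm, as the interface text tells. Shifts and turns lie within -1 to 1; 1 stands for 0.3 m of shift or pi rad of turn. Its arguments: {"type":"object","properties":{"rows":{"type":"array"},"newtons":{"type":"number"}},"required":["rows"]}

```bash
ls; mkdir -p pics
python3 - <<'E'
from station import *
import cv2,numpy as np
for n in("top","side"):
    c=camera(n); cv2.imwrite(f"pics/{n}0.png",c["img"][:,:,::-1]); print(n,c["fovy"],c["cx"],c["cy"],c["eye"],np.array(c["attitude"]).round(4).tolist(), [k for k in c])
s=read_state(); print(s); 
try: print(grasp_offset)
except Exception as e: print(e)
E
```

```text
pics
top 56.68175520740834 248.7969326141862 193.10509183450253 [433.99046915 -17.31833276 799.05824985] [[-0.0274, -0.9826, 0.1838], [-0.9995, 0.0236, -0.0229], [0.0182, -0.1843, -0.9827]] ['img', 'fovy', 'cx', 'cy', 'eye', 'attitude']
side 42.36756419396964 259.0247701904092 187.7072390876329 [ 473.08022882 -668.28585983  811.57689865] [[0.9842, -0.1335, 0.116], [-0.1769, -0.7415, 0.6472], [-0.0004, -0.6575, -0.7534]] ['img', 'fovy', 'cx', 'cy', 'eye', 'attitude']
{'time': 0.1, 'qpos': array([ 5.56628208e+01,  1.18788460e+01,  8.83943447e+01, -9.42912121e-04,
        7.98431033e+01, -8.62357299e+00]), 'joint_velocities': array([-0.01076112, -0.1432989 , -0.17351643, -0.00919475,  0.07448524,
        0.10367187]), 'effort': array([-4.61488817e-04, -3.71868145e+01, -2.82292932e+01,  6.99238339e-02,
        3.11063358e-02, -3.62300636e-05]), 'tool_pos': array([249.08584613, 517.44796937, 204.43088139]), 'tcp_rot': array([[-9.00975117e-01,  4.33869287e-01, -1.13150737e-03],
       [ 4.33870667e-01,  9.00973587e-01, -1.68513638e-03],
       [ 2.88329336e-04, -2.00919380e-03, -9.99997940e-01]]), 'force': array([ 0.1234978 , -0.01298455, -0.27368893]), 'wrist_torque': array([ 0.00715833, -0.02682422, -0.05770838]), 'grasp_force': 0.0, 'width': 94.12963233615349}
18.8
```

Run:
```python
import cv2
for n in("top","side"):
    i=cv2.imread(f"pics/{n}0.png"); cv2.imwrite(f"pics/{n}0b.png",cv2.resize(i,(800,600),interpolation=cv2.INTER_CUBIC))
```

```text
(no output)
```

View pics/top0b.png

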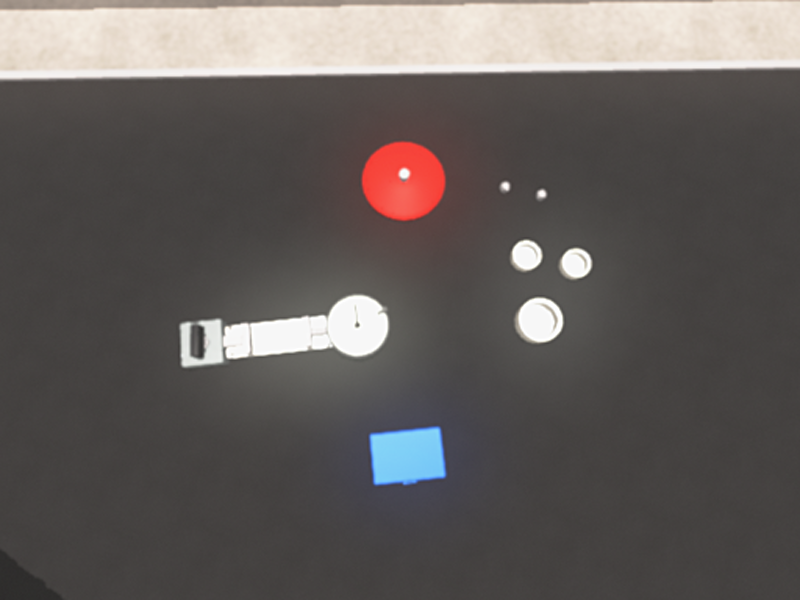

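View pics/side0b.png

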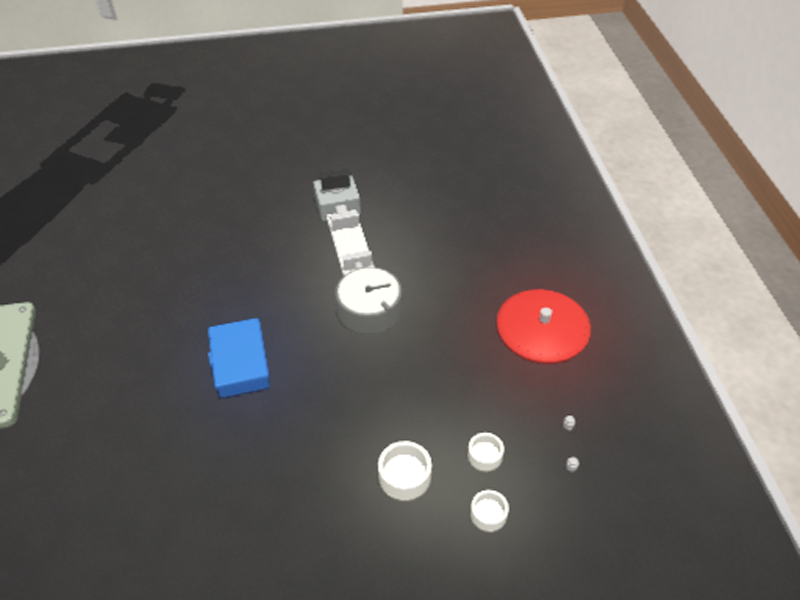

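The pictures show three white dishes. In the top view (800 px scale) they sit at (526,255), (575,263) and (539,320). In the side view the same three are at (486,452), (489,510) and (405,470). The largest, top (539,320) and side (405,470), is the one to take. The clamp runs from the dial at (357,325) to the knob at (200,342), and the mark is near (382,310).

```bash
cat > h.py <<'E'
from station import *
import cv2,numpy as np
def ray(c,u,v):
    f=192/np.tan(np.radians(c["fovy"]/2)); d=np.array(c["attitude"])@np.array([(u-c["cx"])/f,(v-c["cy"])/f,1.]); return d
def onz(c,p,z):
    p=np.asarray(p,float).reshape(-1,2); e=np.array(c["eye"])
    return np.array([e+ray(c,*q)*(z-e[2])/ray(c,*q)[2] for q in p])
def proj(c,P):
    f=192/np.tan(np.radians(c["fovy"]/2)); q=np.array(c["attitude"]).T@(np.array(P)-c["eye"]); return np.array([c["cx"]+f*q[0]/q[2],c["cy"]+f*q[1]/q[2]])
def blobs(mask,amin=30):
    cs,_=cv2.findContours(mask.astype(np.uint8),cv2.RETR_EXTERNAL,cv2.CHAIN_APPROX_NONE)
    return [k[:,0,:] for k in cs if cv2.contourArea(k)>amin]
E
python3 - <<'E'
from h import *
for n in("top","side"):
    c=camera(n); g=cv2.cvtColor(c["img"],cv2.COLOR_RGB2HSV); m=(g[...,2]>150)&(g[...,1]<60)
    m[:62 if n=="top" else 90]=0
    if n=="side": m[:,:60]=0; 
    for k in blobs(m):
        r=cv2.fitEllipse(k.astype(np.float32)); P=onz(c,k,30 if len(k)<150 else 38); q,rad=cv2.minEnclosingCircle(P[:,:2].astype(np.float32))
        print(n,len(k),np.round(k.mean(0),1),np.round(q,1),round(rad,1), np.round(cv2.minAreaRect(P[:,:2].astype(np.float32))[:2],1).tolist() if 0 else [P[:,:2].min(0).round(1),P[:,:2].max(0).round(1)])
    b=c["img"]
    if n=="top":
        A=cv2.resize(b[180:245,105:260],None,fx=5,fy=5,interpolation=cv2.INTER_CUBIC); B=cv2.resize(b[145:230,310:395],None,fx=3,fy=3,interpolation=cv2.INTER_CUBIC)
        o=np.zeros((600,780,3),np.uint8); o[:325,:775]=A; o[330:585,:255]=B
    else:
        C=cv2.resize(b[105:215,190:270],None,fx=2.4,fy=2.4,interpolation=cv2.INTER_CUBIC); o[330:330+264,300:300+192]=C
        D=cv2.resize(b[275:345,235:335],None,fx=2.6,fy=2.6,interpolation=cv2.INTER_CUBIC); o[330:330+182,510:770]=D
cv2.imwrite("pics/crop1.png",o[:,:,::-1])
E
```

```text
top 83 [344.8 204.6] [ 547.7 -244.8] 34.1 [array([ 517.3, -278.7]), array([ 579.8, -212.1])]
top 386 [170.8 215.1] [535.3 109.9] 143.6 [array([494.8, -32.7]), array([586.8, 252.6])]
top 55 [368.2 168.2] [ 628.2 -304. ] 23.9 [array([ 605.7, -327.1]), array([ 649.7, -280.9])]
top 54 [336.5 162.9] [ 641.9 -233.4] 23.4 [array([ 620.9, -255.9]), array([ 665.1, -212.1])]
side 73 [312.8 326. ] [ 627.8 -317.1] 23.9 [array([ 607.1, -340.6]), array([ 650. , -293.5])]
side 19 [366.2 295.8] [ 734.7 -279.1] 6.8 [array([ 728.1, -285.2]), array([ 740.8, -272.7])]
side 105 [258.7 300.4] [ 546.5 -253.5] 36.7 [array([ 517.1, -290.1]), array([ 578. , -216.8])]
side 69 [310.4 288.4] [ 641.3 -247.2] 24.8 [array([ 620.6, -271.6]), array([ 663.4, -222.7])]
side 23 [348.8 201. ] [767.9 -66.3] 12.4 [array([759.9, -77.7]), array([776.7, -54.1])]
side 189 [229.1 167.9] [537.8  77.2] 108.5 [array([503.7, -30.7]), array([586.7, 184.7])]
side 88 [214.6 122.6] [526.8 227.7] 38.7 [array([495.8, 196.8]), array([559., 255.])]
side 134 [499.6 107.9] [1218.7  137.5] 96.2 [array([1187.1,   46.5]), array([1278.5,  229. ])]
side 685 [464.7 195.4] [973.2 -76.1] 343.9 [array([ 929.4, -417.4]), array([1134.2,  265.1])]
```

View pics/crop1.png

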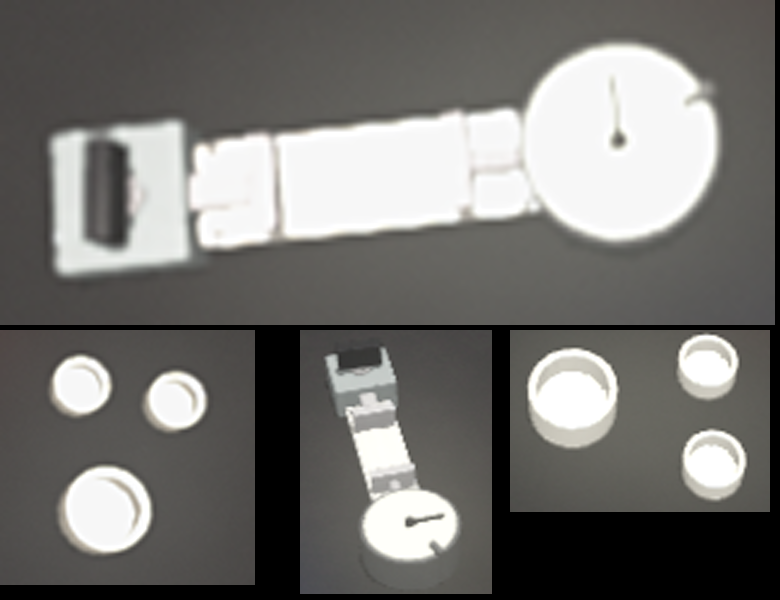

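The crop confirms the largest dish is the lower-left one, at top camera px (345,205). The clamp shows the needle pivot at top px (228.6,207.8), the mark at px (245,198.6), and the knob bar's top at px (125,218).

```bash
cat >> h.py <<'E'
from scipy.optimize import least_squares
def circfar(c,k,z,R):
    P=onz(c,k,z)[:,:2]; e=np.array(c["eye"])[:2]; o=P.mean(0)
    for _ in range(4):
        d=(o-e)/np.linalg.norm(o-e); Q=P[(P-o)@d>0.1*R]
        s=least_squares(lambda p:np.hypot(*(Q-p[:2]).T)-p[2],[*o,R],loss="soft_l1"); o=s.x[:2]
    return s.x
E
python3 - <<'E'
from h import *
c=camera("top"); g=cv2.cvtColor(c["img"],cv2.COLOR_RGB2HSV); m=(g[...,2]>150)&(g[...,1]<60); m[:62]=0
ks=blobs(m,100)
for k in ks:
    if 340<k.mean(0)[0]<350: print("dish top",circfar(c,k,30,30))
    if len(k)>200:
        K=k[(k[:,0]>210)]; print("dial top",circfar(c,K,38,44))
        H=k[(k[:,0]<143)]; P=onz(c,H,34)[:,:2].astype(np.float32); print("housing",cv2.minAreaRect(P))
        for lo,hi in((146,158),(162,196),(200,207)):
            ys=[[k[k[:,0]==u][:,1].min(),k[k[:,0]==u][:,1].max()] for u in range(lo,hi+1)]
            uu=np.arange(lo,hi+1); Pm=onz(c,np.c_[uu,np.mean(ys,1)],35 if lo!=162 else 12); f=np.polyfit(Pm[:,1],Pm[:,0],1); print("mid",Pm.mean(0),f)
print("pivot",onz(c,[228.6,207.8],40),"mark",onz(c,[245,198.6],38))
dk=g[...,2]<90; s=np.zeros_like(dk); s[203:235,112:140]=dk[203:235,112:140]&1
for k in blobs(s,20): P=onz(c,k,65)[:,:2].astype(np.float32); print("knob",k.min(0),k.max(0),cv2.minAreaRect(P))
print("knobpt",onz(c,[105+99/5,180+192/5],65),"jawfaces",onz(c,[[105+277/5,218],[105+465/5,213]],35))
c=camera("side"); g=cv2.cvtColor(c["img"],cv2.COLOR_RGB2HSV); m=(g[...,2]>150)&(g[...,1]<60)
for k in blobs(m,100):
    if 250<k.mean(0)[0]<265 and 290<k.mean(0)[1]<310: print("dish side",circfar(c,k,30,30))
dk=g[...,2]<60; s=np.zeros_like(dk); s[108:130,200:235]=dk[108:130,200:235]
for k in blobs(s,20): P=onz(c,k,65)[:,:2].astype(np.float32); print("knob side",k.min(0),k.max(0),cv2.minAreaRect(P))
pts=[(300+(411-300),522)]; print("pivot side",onz(c,[190+(411-300)/2.4,105+(522-330)/2.4],40))
E
```

```text
dish top [ 548.18941827 -246.81235076   31.214421  ]
dial top [544.03671768   9.92448832  43.31138786]
housing ((526.90478515625, 223.70225524902344), (60.874961853027344, 56.93790054321289), 4.564504146575928)
mid [527.65055625 173.9752396   35.        ] [-1.33205948e-01  5.50825093e+02]
mid [535.7512025  120.32676255  12.        ] [-8.82251603e-02  5.46367050e+02]
mid [536.82588711  63.72068792  35.        ] [-5.02152815e-03  5.37145862e+02]
pivot [[544.8518806    9.29438259  40.        ]] mark [[564.40549511 -26.5060269   38.        ]]
knob [123 209] [129 228] ((524.30224609375, 219.7044677734375), (40.05775451660156, 12.309950828552246), 1.9564859867095947)
knob [112 203] [136 234] ((524.631103515625, 225.71810913085938), (49.46884536743164, 64.0171890258789), 88.5924301147461)
knobpt [[524.47723054 222.1328765   65.        ]] jawfaces [[527.11231741 156.04136793  35.        ]
 [535.90067413  75.55447244  35.        ]]
dish side [ 547.649514   -247.12841099   29.77796416]
knob side [205 112] [223 120] ((525.288330078125, 205.45330810546875), (38.82464599609375, 25.03173065185547), 1.2758488655090332)
pivot side [[546.68354112  10.20722197  40.        ]]
```

Emit:
drive_tool:
  rows:
    - {"dp": [0, 0, 0], "angular": [0, 0, 0.037], "gripper": 0}
    - {"dp": [0, 0, 0], "angular": [0, 0, 0.037], "gripper": 0}
    - {"dp": [0, 0, 0], "angular": [0, 0, 0.037], "gripper": 0}
    - {"dp": [0, 0, 0], "angular": [0, 0, 0.037], "gripper": 0}
    - {"dp": [0, 0, 0], "angular": [0, 0, 0.037], "gripper": 0}
    - {"dp": [0, 0, 0], "angular": [0, 0, 0.037], "gripper": 0}
    - {"dp": [0, 0, 0], "angular": [0, 0, 0.037], "gripper": 0}
    - {"dp": [0, 0, 0], "angular": [0, 0, 0.037], "gripper": 0}
  newtons: 6

```text
time: 0.97
tool_pos: [249.4, 518.0, 205.3]
tcp_rot: [[-0.185, 0.983, -0.0], [0.983, 0.185, -0.0], [-0.0, -0.0, -1.0]]
force: [-0.3, 0.6, 0.3]
width: 94.3
grasp_force: 0.0
```

Emit:
drive_tool:
  rows:
    - {"dp": [0, 0, 0], "angular": [0, 0, 0.035], "gripper": 0}
    - {"dp": [0, 0, 0], "angular": [0, 0, 0], "gripper": 0}
    - {"dp": [-0.06, 0.018, 0], "angular": [0, 0, 0], "gripper": 0}
    - {"dp": [-0.12, 0.036, 0], "angular": [0, 0, 0], "gripper": 0}
    - {"dp": [-0.12, 0.036, 0], "angular": [0, 0, 0], "gripper": 0}
    - {"dp": [-0.12, 0.036, 0], "angular": [0, 0, 0], "gripper": 0}
    - {"dp": [-0.12, 0.036, 0], "angular": [0, 0, 0], "gripper": 0}
    - {"dp": [-0.12, 0.036, 0], "angular": [0, 0, 0], "gripper": 0}

```text
time: 1.63
tool_pos: [325.1, 324.1, 205.5]
tcp_rot: [[-0.086, 0.996, 0.0], [0.996, 0.086, 0.0], [0.0, 0.0, -1.0]]
force: [0.5, -0.5, 0.6]
width: 94.0
grasp_force: 0.0
```

Emit:
drive_tool:
  rows:
    - {"dp": [-0.12, 0.036, 0], "angular": [0, 0, 0], "gripper": 0}
    - {"dp": [-0.12, 0.036, 0], "angular": [0, 0, 0], "gripper": 0}
    - {"dp": [-0.12, 0.036, 0], "angular": [0, 0, 0], "gripper": 0}
    - {"dp": [-0.12, 0.036, 0], "angular": [0, 0, 0], "gripper": 0}
    - {"dp": [-0.12, 0.036, 0], "angular": [0, 0, 0], "gripper": 0}
    - {"dp": [-0.12, 0.036, 0], "angular": [0, 0, 0], "gripper": 0}
    - {"dp": [-0.12, 0.036, 0], "angular": [0, 0, 0], "gripper": 0}
    - {"dp": [-0.12, 0.036, 0], "angular": [0, 0, 0], "gripper": 0}

```text
time: 2.3
tool_pos: [435.0, 43.8, 205.8]
tcp_rot: [[-0.085, 0.996, 0.001], [0.996, 0.085, 0.0], [-0.0, 0.001, -1.0]]
force: [0.3, 0.9, 0.6]
width: 93.8
grasp_force: 0.0
```

Emit:
drive_tool:
  rows:
    - {"dp": [-0.12, 0.036, 0], "angular": [0, 0, 0], "gripper": 0}
    - {"dp": [-0.12, 0.036, 0], "angular": [0, 0, 0], "gripper": 0}
    - {"dp": [-0.12, 0.036, 0], "angular": [0, 0, 0], "gripper": 0}
    - {"dp": [-0.12, 0.036, 0], "angular": [0, 0, 0], "gripper": 0}
    - {"dp": [-0.12, 0.036, 0], "angular": [0, 0, 0], "gripper": 0}
    - {"dp": [-0.12, 0.036, 0], "angular": [0, 0, 0], "gripper": 0}
    - {"dp": [-0.06, 0.018, 0], "angular": [0, 0, 0], "gripper": 0}
    - {"dp": [0, 0, 0], "angular": [0, 0, 0], "gripper": 0}

```text
time: 2.97
tool_pos: [524.8, -185.9, 205.3]
tcp_rot: [[-0.08, 0.997, 0.001], [0.997, 0.08, -0.002], [-0.002, 0.001, -1.0]]
force: [0.4, 0.4, -0.1]
width: 93.9
grasp_force: 0.0
```

```bash
cat >> h.py <<'E'
def need(x,y,z):
    s=read_state(); R=np.array(s["tcp_rot"]); d=np.array([x,y,z])-s["tool_pos"]
    print("yaw",round(float(np.degrees(np.arctan2(R[1,0],R[0,0]))),2),"tool mm",(R.T@d).round(1),"scaled",(R.T@d/300).round(4),"F",np.round(s["force"],1),"q6",round(s["qpos"][5],1),"t",s["time"])
E
python3 -c "
from h import *
need(547.9,-247,60)"
```

```text
yaw 94.62 tool mm [-62.5  18.  145.4] scaled [-0.2084  0.06    0.4848] F [ 0.4  0.4 -0.1] q6 -33.0 t 2.9667
```

Emit:
drive_tool:
  rows:
    - {"dp": [-0.052, 0.015, 0.05], "angular": [0, 0, 0], "gripper": 0.12}
    - {"dp": [-0.052, 0.015, 0.1], "angular": [0, 0, 0], "gripper": 0.12}
    - {"dp": [-0.052, 0.015, 0.1], "angular": [0, 0, 0], "gripper": 0.12}
    - {"dp": [-0.052, 0.015, 0.1], "angular": [0, 0, 0], "gripper": 0.12}
    - {"dp": [0, 0, 0.1], "angular": [0, 0, 0], "gripper": 0.12}
    - {"dp": [0, 0, 0.035], "angular": [0, 0, 0], "gripper": 0.12}
    - {"dp": [0, 0, 0], "angular": [0, 0, 0], "gripper": 0.12}
    - {"dp": [0, 0, 0], "angular": [0, 0, 0], "gripper": 0.12}

```text
time: 3.63
tool_pos: [546.7, -241.4, 60.2]
tcp_rot: [[-0.084, 0.996, -0.001], [0.996, 0.084, 0.001], [0.001, -0.001, -1.0]]
force: [0.2, -0.4, 1.3]
width: 82.5
grasp_force: 0.0
```

```bash
python3 -c "
from h import *
need(547.9,-247,7)
o=np.zeros((384,1024,3),np.uint8)
c=camera('top'); A=cv2.resize(c['img'][140:268,280:408],None,fx=3,fy=3,interpolation=2)
c=camera('side'); B=cv2.resize(c['img'][230:358,190:318],None,fx=3,fy=3,interpolation=2)
cv2.imwrite('pics/app.png',np.hstack([A,B])[:,:,::-1])"
```

```text
yaw 94.81 tool mm [-5.7  0.7 53.2] scaled [-0.0191  0.0025  0.1773] F [ 0.2 -0.4  1.3] q6 -36.9 t 3.6333
```

View pics/app.png

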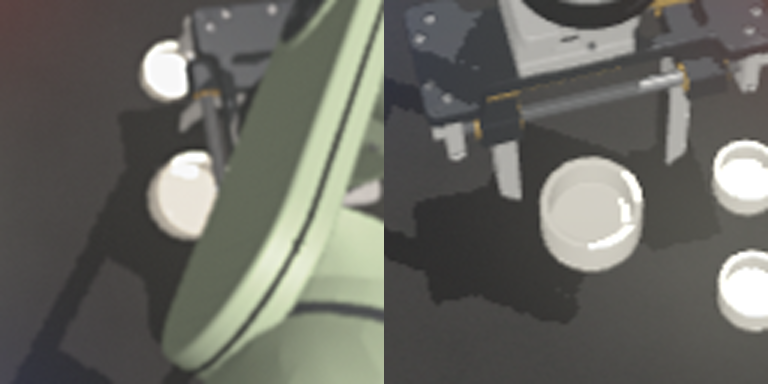

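The side crop shows the open fingers at (508,175) and (677,130) straddling the large dish at (590,215), with the small dishes clear to the right. Now I'll lower the gripper and grip gently.

Emit:
drive_tool:
  rows:
    - {"dp": [-0.019, 0.002, 0], "angular": [0, 0, 0], "gripper": 0.12}
    - {"dp": [0, 0, 0.04], "angular": [0, 0, 0], "gripper": 0.12}
    - {"dp": [0, 0, 0.05], "angular": [0, 0, 0], "gripper": 0.12}
    - {"dp": [0, 0, 0.045], "angular": [0, 0, 0], "gripper": 0.12}
    - {"dp": [0, 0, 0.025], "angular": [0, 0, 0], "gripper": 0.12}
    - {"dp": [0, 0, 0.015], "angular": [0, 0, 0], "gripper": 0.12}
    - {"dp": [0, 0, 0], "angular": [0, 0, 0], "gripper": 0.12}
    - {"dp": [0, 0, 0], "angular": [0, 0, 0], "gripper": 0.12}

```text
time: 4.4
tool_pos: [547.9, -248.1, 7.2]
tcp_rot: [[-0.082, 0.997, -0.0], [0.997, 0.082, 0.0], [0.0, -0.0, -1.0]]
force: [0.4, 0.3, 0.0]
width: 82.2
grasp_force: 0.0
```

Emit:
drive_tool:
  rows:
    - {"dp": [0, 0, 0], "angular": [0, 0, 0], "gripper": 0.2}
    - {"dp": [0, 0, 0], "angular": [0, 0, 0], "gripper": 0.25}
    - {"dp": [0, 0, 0], "angular": [0, 0, 0], "gripper": 0.3}
    - {"dp": [0, 0, 0], "angular": [0, 0, 0], "gripper": 0.35}
    - {"dp": [0, 0, 0], "angular": [0, 0, 0], "gripper": 0.4}
    - {"dp": [0, 0, 0], "angular": [0, 0, 0], "gripper": 0.5}
    - {"dp": [0, 0, 0], "angular": [0, 0, 0], "gripper": 0.5}
    - {"dp": [0, 0, 0], "angular": [0, 0, 0], "gripper": 0.5}
  newtons: 6

```text
time: 5.07
tool_pos: [548.1, -248.3, 7.8]
tcp_rot: [[-0.082, 0.997, 0.0], [0.997, 0.082, -0.0], [-0.0, 0.0, -1.0]]
force: [-0.7, 1.4, 2.2]
width: 58.2
grasp_force: 6.0
```

Emit:
drive_tool:
  rows:
    - {"dp": [0, 0, -0.01], "angular": [0, 0, 0], "gripper": 0.5}
    - {"dp": [0, 0, -0.03], "angular": [0, 0, 0], "gripper": 0.5}
    - {"dp": [0, 0, -0.05], "angular": [0, 0, 0], "gripper": 0.5}
    - {"dp": [0, 0, -0.07], "angular": [0, 0, 0], "gripper": 0.5}
    - {"dp": [0, 0, -0.07], "angular": [0, 0, 0], "gripper": 0.5}
    - {"dp": [0, 0, -0.05], "angular": [0, 0, 0], "gripper": 0.5}
    - {"dp": [0, 0, -0.02], "angular": [0, 0, 0], "gripper": 0.5}
    - {"dp": [0, 0, 0], "angular": [0, 0, 0], "gripper": 0.5}

```text
time: 5.73
tool_pos: [549.3, -249.0, 99.8]
tcp_rot: [[-0.082, 0.997, 0.004], [0.997, 0.082, -0.002], [-0.003, 0.003, -1.0]]
force: [-0.1, 0.3, -1.6]
width: 58.4
grasp_force: 6.0
```

```bash
python3 -c "
from h import *
need(535.3,121.2,50); s=read_state(); print(s['width'],s['grasp_force'])
c=camera('side'); g=cv2.cvtColor(c['img'],cv2.COLOR_RGB2HSV); m=(g[...,2]>150)&(g[...,1]<60)
print([(len(k),k.mean(0).round(),k.min(0),k.max(0)) for k in blobs(m,60) if 200<k.mean(0)[0]<350 and k.mean(0)[1]>200])
print(proj(c,[548,-248,116]))"
```

```text
yaw 94.71 tool mm [370.2  16.3  48.9] scaled [1.2339 0.0542 0.1629] F [-0.1  0.3 -1.6] q6 -37.3 t 5.7333
58.361142590448246 5.991956409998238
[(73, array([313., 326.]), array([301, 313], dtype=int32), array([325, 339], dtype=int32)), (69, array([310., 288.]), array([300, 277], dtype=int32), array([322, 301], dtype=int32)), (36, array([211., 265.]), array([205, 260], dtype=int32), array([215, 272], dtype=int32)), (127, array([256., 274.]), array([235, 254], dtype=int32), array([278, 294], dtype=int32)), (58, array([283., 263.]), array([280, 250], dtype=int32), array([287, 276], dtype=int32)), (40, array([317., 241.]), array([312, 235], dtype=int32), array([324, 249], dtype=int32)), (237, array([239., 210.]), array([216, 165], dtype=int32), array([276, 243], dtype=int32))]
[258.80419789 271.24185624]
```

Emit:
drive_tool:
  rows:
    - {"dp": [0.02, 0, 0], "angular": [0, 0, 0], "gripper": 0.5}
    - {"dp": [0.05, 0.006, 0], "angular": [0, 0, 0], "gripper": 0.5}
    - {"dp": [0.08, 0.006, 0], "angular": [0, 0, 0], "gripper": 0.5}
    - {"dp": [0.1, 0.006, 0], "angular": [0, 0, 0], "gripper": 0.5}
    - {"dp": [0.1, 0.006, 0], "angular": [0, 0, 0], "gripper": 0.5}
    - {"dp": [0.1, 0.006, 0], "angular": [0, 0, 0], "gripper": 0.5}
    - {"dp": [0.1, 0.006, 0], "angular": [0, 0, 0], "gripper": 0.5}
    - {"dp": [0.1, 0.006, 0], "angular": [0, 0, 0], "gripper": 0.5}

```text
time: 6.45
tool_pos: [542.7, -49.7, 95.9]
tcp_rot: [[-0.082, 0.997, -0.003], [0.997, 0.082, 0.001], [0.002, -0.003, -1.0]]
force: [0.1, 0.7, -1.2]
width: 58.4
grasp_force: 6.0
```

Emit:
drive_tool:
  rows:
    - {"dp": [0.1, 0.006, 0], "angular": [0, 0, 0], "gripper": 0.5}
    - {"dp": [0.1, 0.006, 0], "angular": [0, 0, 0], "gripper": 0.5}
    - {"dp": [0.1, 0, 0], "angular": [0, 0, 0], "gripper": 0.5}
    - {"dp": [0.1, 0, 0], "angular": [0, 0, 0], "gripper": 0.5}
    - {"dp": [0.08, 0, 0], "angular": [0, 0, 0], "gripper": 0.5}
    - {"dp": [0.05, 0, 0], "angular": [0, 0, 0], "gripper": 0.5}
    - {"dp": [0.03, 0, 0], "angular": [0, 0, 0], "gripper": 0.5}
    - {"dp": [0, 0, 0], "angular": [0, 0, 0], "gripper": 0.5}

```text
time: 7.12
tool_pos: [532.5, 117.3, 96.3]
tcp_rot: [[-0.085, 0.996, -0.003], [0.996, 0.085, 0.0], [0.001, -0.003, -1.0]]
force: [-0.7, -0.3, -2.1]
width: 58.5
grasp_force: 6.0
```

Emit:
drive_tool:
  rows:
    - {"dp": [0, 0, 0], "angular": [0, 0, 0], "gripper": 0.5}
    - {"dp": [0, 0, 0.02], "angular": [0, 0, 0], "gripper": 0.5}
    - {"dp": [0, 0, 0.04], "angular": [0, 0, 0], "gripper": 0.5}
    - {"dp": [0, 0, 0.04], "angular": [0, 0, 0], "gripper": 0.5}
    - {"dp": [0, 0, 0.02], "angular": [0, 0, 0], "gripper": 0.5}
    - {"dp": [0, 0, 0.01], "angular": [0, 0, 0], "gripper": 0.5}
    - {"dp": [0, 0, 0], "angular": [0, 0, 0], "gripper": 0.5}
    - {"dp": [0, 0, 0], "angular": [0, 0, 0], "gripper": 0.5}

```text
time: 7.78
tool_pos: [534.2, 114.7, 58.0]
tcp_rot: [[-0.082, 0.997, -0.001], [0.997, 0.082, -0.0], [0.0, -0.001, -1.0]]
force: [-0.3, -0.5, -0.9]
width: 58.4
grasp_force: 6.0
```

```bash
python3 -c "
from h import *
need(535.2,121.2,22); s=read_state(); print(s['width'],s['grasp_force'])
c=camera('top'); A=cv2.resize(c['img'][160:260,110:260],(570,380),interpolation=2)
c=camera('side'); B=cv2.resize(c['img'][90:190,175:275],(380,380),interpolation=2)[:,150-75:380-75]
cv2.imwrite('pics/place.png',np.hstack([A,B])[:,:,::-1])"
```

```text
yaw 94.68 tool mm [ 6.4  1.5 36. ] scaled [0.0213 0.0051 0.1201] F [-0.3 -0.5 -0.9] q6 -1.6 t 7.7833
58.4376807143477 5.991862969240174
```

View pics/place.png

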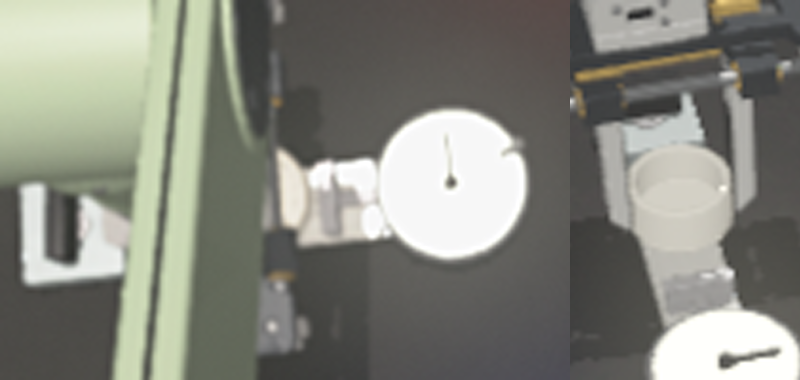

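The dish hangs upright above the bed between the jaws: rim in the side crop at (680,180), anvil jaw at (700,290). I'll centre it, then check the rim before lowering.

Emit:
drive_tool:
  rows:
    - {"dp": [0.011, 0.003, 0], "angular": [0, 0, 0], "gripper": 0.5}
    - {"dp": [0.01, 0.002, 0], "angular": [0, 0, 0], "gripper": 0.5}
    - {"dp": [0, 0, 0], "angular": [0, 0, 0], "gripper": 0.5}
    - {"dp": [0, 0, 0], "angular": [0, 0, 0], "gripper": 0.5}

```text
time: 8.22
tool_pos: [535.5, 121.7, 58.7]
tcp_rot: [[-0.083, 0.997, 0.001], [0.997, 0.083, -0.0], [-0.0, 0.001, -1.0]]
force: [1.3, 0.6, -0.5]
width: 58.5
grasp_force: 6.0
```

```bash
python3 -c "
from h import *
need(535.2,121.2,20); s=read_state()
c=camera('side'); g=cv2.cvtColor(c['img'],cv2.COLOR_RGB2HSV)
zr=s['tool_pos'][2]-7.6+30; u,v=proj(c,[535.2,122.2,zr]); print(zr,u,v)
# dish brightness profile through centre column and row
print('col',g[int(v)-22:int(v)+28,int(u),2].tolist(), int(v)-22)
print('row',g[int(v)+3,int(u)-25:int(u)+25,2].tolist(), int(u)-25)
for P in ([535.2,152.2,zr],[535.2,92.2,zr],[535.2,92.2,zr-30],[505.2,122.2,zr],[565.2,122.2,zr]): print(proj(c,P).round(1))"
```

```text
yaw 94.75 tool mm [-0.5 -0.4 38.7] scaled [-0.0016 -0.0013  0.1291] F [ 1.3  0.6 -0.5] q6 -1.0 t 8.2167
81.14310619025437 222.6806810250487 134.79532330003678
col [79, 62, 60, 58, 59, 59, 60, 82, 129, 195, 204, 205, 204, 201, 211, 208, 205, 205, 205, 205, 205, 206, 205, 212, 211, 211, 211, 211, 211, 211, 210, 212, 213, 208, 206, 206, 207, 206, 206, 206, 206, 207, 193, 189, 189, 189, 188, 189, 189, 189] 112
row [77, 77, 78, 78, 78, 79, 100, 149, 175, 177, 176, 177, 156, 178, 200, 185, 185, 190, 201, 209, 210, 211, 211, 211, 211, 211, 211, 211, 211, 211, 211, 211, 211, 211, 210, 202, 191, 216, 224, 188, 129, 146, 177, 178, 177, 167, 130, 86, 86, 85] 197
[220.9 125.6]
[224.5 144.3]
[225.2 154.3]
[208.8 136.5]
[236.4 133.1]
```

Emit:
drive_tool:
  rows:
    - {"dp": [-0.001, -0.001, 0.01], "angular": [0, 0, 0], "gripper": 0.5}
    - {"dp": [0, 0, 0.025], "angular": [0, 0, 0], "gripper": 0.5}
    - {"dp": [0, 0, 0.03], "angular": [0, 0, 0], "gripper": 0.5}
    - {"dp": [0, 0, 0.025], "angular": [0, 0, 0], "gripper": 0.5}
    - {"dp": [0, 0, 0.015], "angular": [0, 0, 0], "gripper": 0.5}
    - {"dp": [0, 0, 0.008], "angular": [0, 0, 0], "gripper": 0.5}
    - {"dp": [0, 0, 0], "angular": [0, 0, 0], "gripper": 0.5}
    - {"dp": [0, 0, 0], "angular": [0, 0, 0], "gripper": 0.5}

```text
time: 8.93
tool_pos: [535.0, 121.0, 24.3]
tcp_rot: [[-0.082, 0.997, -0.0], [0.997, 0.082, -0.0], [0.0, -0.0, -1.0]]
force: [0.7, -0.3, -0.4]
width: 58.0
grasp_force: 6.0
```

Emit:
drive_tool:
  rows:
    - {"dp": [0, 0, 0.002], "angular": [0, 0, 0], "gripper": 0.5}
    - {"dp": [0, 0, 0.001], "angular": [0, 0, 0], "gripper": 0.5}
    - {"dp": [0, 0, 0], "angular": [0, 0, 0], "gripper": 0.5}
    - {"dp": [0, 0, 0], "angular": [0, 0, 0], "gripper": 0.5}

```text
time: 9.27
tool_pos: [535.3, 121.1, 23.9]
tcp_rot: [[-0.082, 0.997, 0.001], [0.997, 0.082, 0.0], [0.0, 0.001, -1.0]]
force: [-0.1, 1.5, -2.4]
width: 58.2
grasp_force: 6.0
```

Emit:
drive_tool:
  rows:
    - {"dp": [0, 0, 0.002], "angular": [0, 0, 0], "gripper": 0.5}
    - {"dp": [0, 0, 0.002], "angular": [0, 0, 0], "gripper": 0.5}
    - {"dp": [0, 0, 0.002], "angular": [0, 0, 0], "gripper": 0.5}
    - {"dp": [0, 0, 0], "angular": [0, 0, 0], "gripper": 0.5}
    - {"dp": [0, 0, 0], "angular": [0, 0, 0], "gripper": 0.5}

```text
time: 9.68
tool_pos: [534.9, 121.0, 21.8]
tcp_rot: [[-0.082, 0.997, -0.0], [0.997, 0.082, -0.0], [-0.0, -0.0, -1.0]]
force: [-0.3, -0.2, -1.3]
width: 58.4
grasp_force: 6.0
```

Emit:
drive_tool:
  rows:
    - {"dp": [0, 0, 0.002], "angular": [0, 0, 0], "gripper": 0.5}
    - {"dp": [0, 0, 0.002], "angular": [0, 0, 0], "gripper": 0.5}
    - {"dp": [0, 0, 0.001], "angular": [0, 0, 0], "gripper": 0.5}
    - {"dp": [0, 0, 0], "angular": [0, 0, 0], "gripper": 0.5}
    - {"dp": [0, 0, 0], "angular": [0, 0, 0], "gripper": 0.5}

```text
time: 10.1
tool_pos: [535.0, 121.0, 20.3]
tcp_rot: [[-0.082, 0.997, -0.0], [0.997, 0.082, -0.0], [0.0, -0.0, -1.0]]
force: [0.7, -0.4, -2.4]
width: 58.5
grasp_force: 6.0
```

Emit:
drive_tool:
  rows:
    - {"dp": [0, 0, 0.002], "angular": [0, 0, 0], "gripper": 0.5}
    - {"dp": [0, 0, 0], "angular": [0, 0, 0], "gripper": 0.5}
    - {"dp": [0, 0, 0], "angular": [0, 0, 0], "gripper": 0.5}

```text
time: 10.35
tool_pos: [535.2, 121.1, 19.8]
tcp_rot: [[-0.082, 0.997, 0.0], [0.997, 0.082, 0.0], [-0.0, 0.0, -1.0]]
force: [-0.2, -0.0, -0.4]
width: 58.3
grasp_force: 6.0
```

Emit:
drive_tool:
  rows:
    - {"dp": [0, 0, 0.002], "angular": [0, 0, 0], "gripper": 0.5}
    - {"dp": [0, 0, 0], "angular": [0, 0, 0], "gripper": 0.5}
    - {"dp": [0, 0, 0], "angular": [0, 0, 0], "gripper": 0.5}

```text
time: 10.6
tool_pos: [535.2, 121.1, 19.8]
tcp_rot: [[-0.082, 0.997, 0.0], [0.997, 0.082, -0.0], [-0.0, 0.0, -1.0]]
force: [-0.9, -0.3, 5.3]
width: 58.5
grasp_force: 6.0
```

Emit:
drive_tool:
  rows:
    - {"dp": [0, 0, 0], "angular": [0, 0, 0], "gripper": 0.3}
    - {"dp": [0, 0, 0], "angular": [0, 0, 0], "gripper": 0.2}
    - {"dp": [0, 0, 0], "angular": [0, 0, 0], "gripper": 0.15}
    - {"dp": [0, 0, 0], "angular": [0, 0, 0], "gripper": 0.1}
    - {"dp": [0, 0, 0], "angular": [0, 0, 0], "gripper": 0.1}
    - {"dp": [0, 0, 0], "angular": [0, 0, 0], "gripper": 0.1}

```text
time: 11.1
tool_pos: [535.0, 121.0, 19.0]
tcp_rot: [[-0.082, 0.997, -0.0], [0.997, 0.082, -0.0], [-0.0, -0.0, -1.0]]
force: [-0.2, -0.9, 0.2]
width: 84.5
grasp_force: 0.0
```

Emit:
drive_tool:
  rows:
    - {"dp": [0, 0, -0.03], "angular": [0, 0, 0], "gripper": 0.1}
    - {"dp": [0, 0, -0.08], "angular": [0, 0, 0], "gripper": 0.1}
    - {"dp": [0, 0, -0.1], "angular": [0, 0, 0], "gripper": 0.1}
    - {"dp": [0, 0, -0.07], "angular": [0, 0, 0], "gripper": 0.1}
    - {"dp": [0.07, 0, 0], "angular": [0, 0, 0], "gripper": 0.1}
    - {"dp": [0.1, 0, 0], "angular": [0, 0, 0], "gripper": 0.1}
    - {"dp": [0.1, 0, 0], "angular": [0, 0, 0], "gripper": 0.1}
    - {"dp": [0.07, 0, 0], "angular": [0, 0, 0], "gripper": 0.1}

```text
time: 11.77
tool_pos: [526.7, 224.7, 104.4]
tcp_rot: [[-0.082, 0.997, 0.001], [0.997, 0.082, 0.001], [0.001, 0.001, -1.0]]
force: [-1.0, -0.4, -0.8]
width: 84.4
grasp_force: 0.0
```

Emit:
drive_tool:
  rows:
    - {"dp": [0, 0, 0], "angular": [0, 0, -0.038], "gripper": 0.3}
    - {"dp": [0, 0, 0], "angular": [0, 0, -0.038], "gripper": 0.3}
    - {"dp": [0, 0, 0], "angular": [0, 0, -0.038], "gripper": 0.3}
    - {"dp": [0, 0, 0], "angular": [0, 0, -0.038], "gripper": 0.3}
    - {"dp": [0, 0, 0], "angular": [0, 0, -0.038], "gripper": 0.3}
    - {"dp": [0, 0, 0], "angular": [0, 0, -0.038], "gripper": 0.3}
    - {"dp": [0, 0, 0], "angular": [0, 0, -0.038], "gripper": 0.3}
    - {"dp": [0, 0, 0], "angular": [0, 0, -0.038], "gripper": 0.3}

```text
time: 12.43
tool_pos: [526.8, 222.8, 103.9]
tcp_rot: [[-0.864, 0.504, 0.001], [0.504, 0.864, 0.0], [-0.0, 0.0, -1.0]]
force: [-0.9, 0.8, 0.4]
width: 65.7
grasp_force: 0.0
```

Emit:
drive_tool:
  rows:
    - {"dp": [0, 0, 0], "angular": [0, 0, -0.038], "gripper": 0.3}
    - {"dp": [0, 0, 0], "angular": [0, 0, -0.038], "gripper": 0.3}
    - {"dp": [0, 0, 0], "angular": [0, 0, -0.038], "gripper": 0.3}
    - {"dp": [0, 0, 0], "angular": [0, 0, -0.038], "gripper": 0.3}
    - {"dp": [0, 0, 0], "angular": [0, 0, -0.038], "gripper": 0.3}
    - {"dp": [0, 0, 0], "angular": [0, 0, 0], "gripper": 0.3}
    - {"dp": [0, 0, 0], "angular": [0, 0, 0], "gripper": 0.3}

```text
time: 13.02
tool_pos: [526.8, 222.8, 103.7]
tcp_rot: [[-0.998, -0.06, 0.001], [-0.06, 0.998, 0.0], [-0.001, 0.0, -1.0]]
force: [-0.1, 0.5, 0.1]
width: 65.9
grasp_force: 0.0
```

```bash
python3 -c "
from h import *
need(526.5,223.5,75)
c=camera('top'); A=cv2.resize(c['img'][160:260,110:260],(480,320),interpolation=2)
c=camera('side'); B=cv2.resize(c['img'][90:190,175:275],(320,320),interpolation=2)
cv2.imwrite('pics/rel.png',np.hstack([A,B])[:,:,::-1])"
```

```text
yaw -176.55 tool mm [ 0.3  0.7 28.7] scaled [0.001  0.0024 0.0957] F [-0.1  0.5  0.1] q6 -79.2 t 13.0167
```

View pics/rel.png

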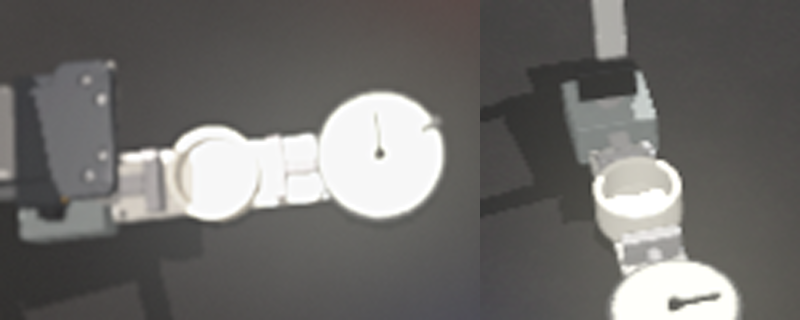

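The dish sits upright on the bed, released, with gaps on both sides: rim in the top crop at (215,172), jaws at (155,180) and (270,160). The needle is still at rest. Now I'll lower onto the knob.

Emit:
drive_tool:
  rows:
    - {"dp": [0, 0, 0.03], "angular": [0, 0, -0.007], "gripper": 0.4}
    - {"dp": [0, 0, 0.07], "angular": [0, 0, 0], "gripper": 0.5}
    - {"dp": [0, 0, 0.07], "angular": [0, 0, 0], "gripper": 0.5}
    - {"dp": [0, 0, 0.03], "angular": [0, 0, 0], "gripper": 0.6}
    - {"dp": [0, 0, 0.012], "angular": [0, 0, 0], "gripper": 0.6}
    - {"dp": [0, 0, 0], "angular": [0, 0, 0], "gripper": 0.6}
    - {"dp": [0, 0, 0], "angular": [0, 0, 0], "gripper": 0.6}
    - {"dp": [0, 0, 0], "angular": [0, 0, 0], "gripper": 0.6}
  newtons: 10

```text
time: 13.78
tool_pos: [527.8, 223.0, 40.7]
tcp_rot: [[-0.996, -0.085, 0.002], [-0.085, 0.996, 0.001], [-0.002, 0.0, -1.0]]
force: [-0.3, -0.1, 0.8]
width: 37.7
grasp_force: 0.0
```

Emit:
drive_tool:
  rows:
    - {"dp": [0, 0, 0], "angular": [0, 0, 0], "gripper": 0.7}
    - {"dp": [0, 0, 0], "angular": [0, 0, 0], "gripper": 0.8}
    - {"dp": [0, 0, 0], "angular": [0, 0, 0], "gripper": 0.9}
    - {"dp": [0, 0, 0], "angular": [0, 0, 0], "gripper": 1}
    - {"dp": [0, 0, 0], "angular": [0, 0, 0], "gripper": 1}
    - {"dp": [0, 0, 0], "angular": [0, 0, 0], "gripper": 1}
    - {"dp": [0, 0, 0], "angular": [0, 0, 0], "gripper": 1}
    - {"dp": [0, 0, 0], "angular": [0, 0, 0], "gripper": 1}
  newtons: 10

```text
time: 14.45
tool_pos: [526.9, 224.7, 40.1]
tcp_rot: [[-0.996, -0.084, 0.001], [-0.084, 0.996, 0.004], [-0.001, 0.004, -1.0]]
force: [0.2, 5.6, 0.7]
width: 12.8
grasp_force: 9.9
```

Emit:
drive_tool:
  rows:
    - {"dp": [0, 0.008, 0], "angular": [0, 0, 0], "gripper": 1}
    - {"dp": [0, 0, 0], "angular": [0, 0, 0], "gripper": 1}
    - {"dp": [0, 0, 0], "angular": [0, 0, 0], "gripper": 1}
    - {"dp": [0, 0, 0], "angular": [0, 0, 0], "gripper": 1}
  newtons: 40

```text
time: 14.78
tool_pos: [526.9, 224.8, 40.1]
tcp_rot: [[-0.996, -0.085, 0.001], [-0.085, 0.996, -0.0], [-0.001, -0.0, -1.0]]
force: [-1.3, -2.2, 3.8]
width: 11.6
grasp_force: 39.6
```

```bash
python3 -c "
from h import *
need(526.5,224,40);s=read_state();print(s['wrist_torque'],s['grasp_force'],s['width'])"
```

```text
yaw -175.13 tool mm [ 0.4 -0.8  0.1] scaled [ 0.0015 -0.0027  0.0003] F [-1.3 -2.2  3.8] q6 -80.4 t 14.7833
[-0.27746432  0.11577406 -0.15911085] 39.6441113948822 11.551955704678843
```

Emit:
drive_tool:
  rows:
    - {"dp": [0, 0, 0], "angular": [0, 0, 0.02], "gripper": 1}
    - {"dp": [0, 0, 0], "angular": [0, 0, 0.03], "gripper": 1}
    - {"dp": [0, 0, 0], "angular": [0, 0, 0.03], "gripper": 1}
    - {"dp": [0, 0, 0], "angular": [0, 0, 0.03], "gripper": 1}
    - {"dp": [0, 0, 0], "angular": [0, 0, 0.03], "gripper": 1}
    - {"dp": [0, 0, 0], "angular": [0, 0, 0.03], "gripper": 1}
    - {"dp": [0, 0, 0], "angular": [0, 0, 0.03], "gripper": 1}
    - {"dp": [0, 0, 0], "angular": [0, 0, 0], "gripper": 1}

```text
time: 15.45
tool_pos: [527.0, 224.7, 40.1]
tcp_rot: [[-0.855, 0.518, 0.001], [0.518, 0.855, -0.0], [-0.001, 0.0, -1.0]]
force: [-0.5, -2.6, 5.1]
width: 11.9
grasp_force: 39.8
```

```bash
python3 -c "
from h import *
need(526.5,224,40);s=read_state();print(s['wrist_torque'],s['grasp_force'],s['width'],s['tool_pos'])"
```

```text
yaw 148.8 tool mm [ 0.  -0.8  0.1] scaled [ 0.0001 -0.0028  0.0003] F [-0.5 -2.6  5.1] q6 -44.3 t 15.45
[-0.45094631  0.0385775  -0.11969348] 39.79717969894409 11.944329960960147 [526.95803706 224.69243368  40.09360482]
```

Emit:
drive_tool:
  rows:
    - {"dp": [0, 0, 0], "angular": [0, 0, 0.03], "gripper": 1}
    - {"dp": [0, 0, 0], "angular": [0, 0, 0.03], "gripper": 1}
    - {"dp": [0, 0, 0], "angular": [0, 0, 0.03], "gripper": 1}
    - {"dp": [0, 0, 0], "angular": [0, 0, 0.03], "gripper": 1}
    - {"dp": [0, 0, 0], "angular": [0, 0, 0.03], "gripper": 1}
    - {"dp": [0, 0, 0], "angular": [0, 0, 0.03], "gripper": 1}
    - {"dp": [0, 0, 0], "angular": [0, 0, 0.03], "gripper": 1}
    - {"dp": [0, 0, 0], "angular": [0, 0, 0], "gripper": 1}

```text
time: 16.12
tool_pos: [526.8, 224.6, 40.1]
tcp_rot: [[-0.36, 0.933, 0.001], [0.933, 0.36, -0.001], [-0.001, 0.0, -1.0]]
force: [-2.1, -2.3, 4.8]
width: 11.6
grasp_force: 39.8
```

```bash
cat >> h.py <<'E'
def needle(c,ctr=(544.7,9.6),phi=4.7):
    # dark pixels on the dial at radius 8..29 -> needle; 32..47 -> mark ; angles clockwise from clamp x, deg
    g=cv2.cvtColor(c["img"],cv2.COLOR_RGB2GRAY).astype(float); f=proj(c,[*ctr,40])
    out=[]
    for r0,r1,z in((8,28,40),(32,41,38)):
        a=np.radians(np.arange(-40,140,.5)); prof=[]
        for t in a:
            w=np.radians(phi)-t; P=[proj(c,[ctr[0]+r*np.cos(w),ctr[1]+r*np.sin(w),z]) for r in np.linspace(r0,r1,12)]
            P=np.array(P,np.float32); prof.append(cv2.remap(g.astype(np.float32),P[None,:,0],P[None,:,1],cv2.INTER_LINEAR).mean())
        prof=np.array(prof); d=np.clip(np.median(prof)-prof-6,0,None); i=d.argmax(); s=slice(max(0,i-24),i+25)
        out.append((round(float(np.degrees((a[s]*d[s]).sum()/d[s].sum())),1),round(float(d.max()))))
    return out
E
python3 -c "
from h import *
need(526.9,224.7,40)
for n in('top','side'): print(n,needle(camera(n)))"
```

```text
yaw 111.07 tool mm [0.1 0.1 0.1] scaled [0.0002 0.0003 0.0003] F [-2.1 -2.3  4.8] q6 -6.6 t 16.1167
top [(-1.0, 14), (65.5, 43)]
side [(-5.5, 120), (63.9, 98)]
```

Emit:
drive_tool:
  rows:
    - {"dp": [0, 0, 0], "angular": [0, 0, 0.03], "gripper": 1}
    - {"dp": [0, 0, 0], "angular": [0, 0, 0.03], "gripper": 1}
    - {"dp": [0, 0, 0], "angular": [0, 0, 0.03], "gripper": 1}
    - {"dp": [0, 0, 0], "angular": [0, 0, 0.03], "gripper": 1}
    - {"dp": [0, 0, 0], "angular": [0, 0, 0.03], "gripper": 1}
    - {"dp": [0, 0, 0], "angular": [0, 0, 0.03], "gripper": 1}
    - {"dp": [0, 0, 0], "angular": [0, 0, 0.03], "gripper": 1}
    - {"dp": [0, 0, 0], "angular": [0, 0, 0], "gripper": 1}

```text
time: 16.88
tool_pos: [526.7, 224.6, 40.1]
tcp_rot: [[0.288, 0.958, 0.0], [0.958, -0.288, -0.001], [-0.001, 0.001, -1.0]]
force: [-0.9, -2.6, 6.3]
width: 11.9
grasp_force: 39.8
```

```bash
python3 -c "
from h import *
need(526.9,224.7,40)
for n in('top','side'): print(n,needle(camera(n)))
c=camera('top'); A=cv2.resize(c['img'][180:240,140:260],(480,240),interpolation=2)
c=camera('side'); B=cv2.resize(c['img'][130:220,190:280],(320,320),interpolation=2)
cv2.imwrite('pics/turn.png',np.hstack([cv2.copyMakeBorder(A,0,80,0,0,0),B])[:,:,::-1])"
```

```text
yaw 73.27 tool mm [0.2 0.2 0.1] scaled [0.0006 0.0005 0.0003] F [-0.9 -2.6  6.3] q6 31.2 t 16.8833
top [(9.7, 14), (65.5, 44)]
side [(5.3, 119), (63.9, 99)]
```

View pics/turn.png

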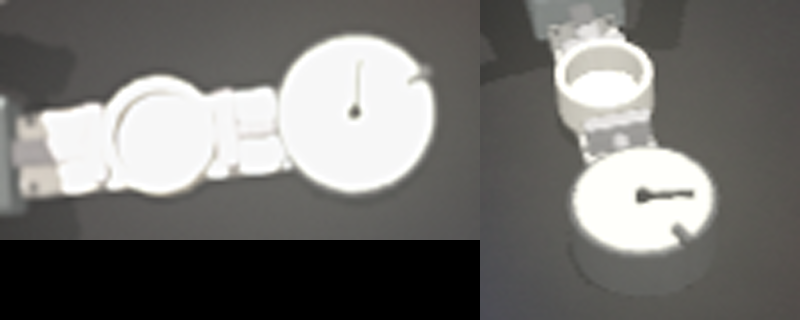

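The jaws now touch the dish and the needle has lifted off rest, about 10° so far; hub at (355,112) and mark at (420,77) in the top crop. I'll turn a bit more, then measure by triangulation.

Emit:
drive_tool:
  rows:
    - {"dp": [0, 0, 0], "angular": [0, 0, 0.025], "gripper": 1}
    - {"dp": [0, 0, 0], "angular": [0, 0, 0.025], "gripper": 1}
    - {"dp": [0, 0, 0], "angular": [0, 0, 0.025], "gripper": 1}
    - {"dp": [0, 0, 0], "angular": [0, 0, 0.025], "gripper": 1}
    - {"dp": [0, 0, 0], "angular": [0, 0, 0.025], "gripper": 1}
    - {"dp": [0, 0, 0], "angular": [0, 0, 0.015], "gripper": 1}
    - {"dp": [0, 0, 0], "angular": [0, 0, 0], "gripper": 1}
    - {"dp": [0, 0, 0], "angular": [0, 0, 0], "gripper": 1}

```text
time: 17.75
tool_pos: [526.6, 224.6, 40.1]
tcp_rot: [[0.666, 0.746, 0.0], [0.746, -0.666, -0.001], [-0.001, 0.001, -1.0]]
force: [-2.3, -3.0, 6.0]
width: 11.9
grasp_force: 39.8
```

```bash
cat >> h.py <<'E'
def cen(g,p,r):   # darkness-weighted centroid near pixel p on the white dial
    x,y=np.meshgrid(np.arange(g.shape[1]),np.arange(g.shape[0]))
    for _ in range(6):
        m=np.hypot(x-p[0],y-p[1])<r; w=np.clip(215-g[m],0,None)**2; p=np.array([(x[m]*w).sum(),(y[m]*w).sum()])/w.sum()
    return p
def tri(c1,p1,c2,p2):
    D=[];b=[]
    for c,p in((c1,p1),(c2,p2)):
        d=ray(c,*p); d/=np.linalg.norm(d); M=np.eye(3)-np.outer(d,d); D.append(M); b.append(M@np.array(c["eye"]))
    return np.linalg.lstsq(np.vstack(D),np.hstack(b),rcond=None)[0]
def dial():
    cs={n:camera(n) for n in("top","side")}; hubs={}
    for n,c in cs.items():
        g=cv2.cvtColor(c["img"],cv2.COLOR_RGB2GRAY).astype(float)
        h=cen(g,{"top":(228.6,207.8),"side":(236.1,185.1)}[n],2.2); H=onz(c,h,40)[0]; hubs[n]=h
        P=[proj(c,H)]; nd=needle(c,ctr=(H[0],H[1])); print(n,"hub",h.round(2),H.round(1),"needle,mark(z38)",nd)
        mk=needle(c,ctr=(H[0],H[1]))[1][0]
E
python3 -c "
from h import *
need(526.9,224.7,40); dial()"
```

```text
yaw 48.24 tool mm [0.3 0.2 0.1] scaled [0.0009 0.0006 0.0002] F [-2.3 -3.   6. ] q6 56.3 t 17.75
top hub [228.41 207.48] [545.5   9.7  40. ] needle,mark(z38) [(42.7, 13), (66.8, 46)]
side hub [235.44 184.81] [545.1  11.   40. ] needle,mark(z38) [(42.4, 120), (65.2, 102)]
```

Emit:
drive_tool:
  rows:
    - {"dp": [0, 0, 0], "angular": [0, 0, 0.02], "gripper": 1}
    - {"dp": [0, 0, 0], "angular": [0, 0, 0.02], "gripper": 1}
    - {"dp": [0, 0, 0], "angular": [0, 0, 0.02], "gripper": 1}
    - {"dp": [0, 0, 0], "angular": [0, 0, 0.015], "gripper": 1}
    - {"dp": [0, 0, 0], "angular": [0, 0, 0], "gripper": 1}
    - {"dp": [0, 0, 0], "angular": [0, 0, 0], "gripper": 1}

```text
time: 18.35
tool_pos: [526.5, 224.7, 40.1]
tcp_rot: [[0.822, 0.57, -0.0], [0.57, -0.822, -0.001], [-0.0, 0.001, -1.0]]
force: [-1.5, -2.8, 5.4]
width: 11.9
grasp_force: 39.8
```

```bash
python3 -c "
from h import *
need(526.9,224.7,40); dial()
c=camera('top'); A=cv2.resize(c['img'][185:230,205:253],(384,360),interpolation=2)
c=camera('side'); B=cv2.resize(c['img'][165:210,212:260],(384,360),interpolation=2)
cv2.imwrite('pics/dial.png',np.hstack([A,B])[:,:,::-1])"
```

```text
yaw 34.74 tool mm [0.3 0.2 0.1] scaled [0.0011 0.0006 0.0002] F [-1.5 -2.8  5.4] q6 69.8 t 18.35
top hub [228.51 207.5 ] [545.5   9.5  40. ] needle,mark(z38) [(60.2, 12), (66.6, 47)]
side hub [235.47 184.9 ] [545.1  10.8  40. ] needle,mark(z38) [(60.1, 119), (65.1, 100)]
```

View pics/dial.png

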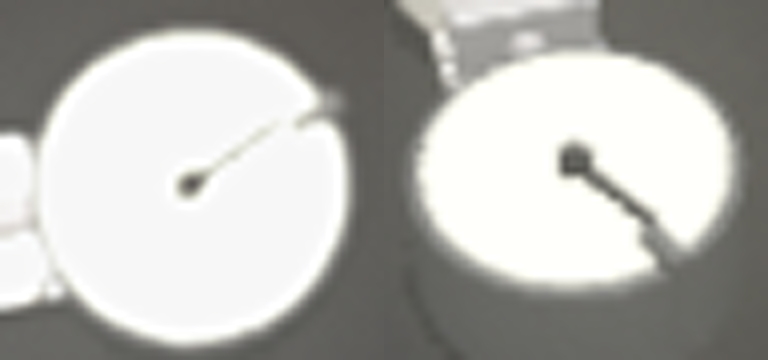

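Emit:
drive_tool:
  rows:
    - {"dp": [0, 0, 0], "angular": [0, 0, 0.011], "gripper": 1}
    - {"dp": [0, 0, 0], "angular": [0, 0, 0.011], "gripper": 1}
    - {"dp": [0, 0, 0], "angular": [0, 0, 0], "gripper": 1}
    - {"dp": [0, 0, 0], "angular": [0, 0, 0], "gripper": 1}

```text
time: 18.88
tool_pos: [526.5, 224.6, 40.1]
tcp_rot: [[0.859, 0.512, -0.0], [0.512, -0.859, -0.001], [-0.0, 0.001, -1.0]]
force: [-1.5, -2.0, 6.7]
width: 12.1
grasp_force: 39.9
```

```bash
python3 -c "
from h import *
need(526.9,224.7,40); dial()
c=camera('top'); A=cv2.resize(c['img'][185:230,205:253],(384,360),interpolation=2)
c=camera('side'); B=cv2.resize(c['img'][165:210,212:260],(384,360),interpolation=2)
cv2.imwrite('pics/dial2.png',np.hstack([A,B])[:,:,::-1])"
```

```text
yaw 30.79 tool mm [0.4 0.1 0.1] scaled [0.0012 0.0005 0.0002] F [-1.5 -2.   6.7] q6 73.7 t 18.8833
top hub [228.48 207.51] [545.5   9.5  40. ] needle,mark(z38) [(65.0, 10), (66.6, 50)]
side hub [235.49 184.88] [545.2  10.8  40. ] needle,mark(z38) [(65.4, 113), (65.2, 101)]
```

View pics/dial2.png

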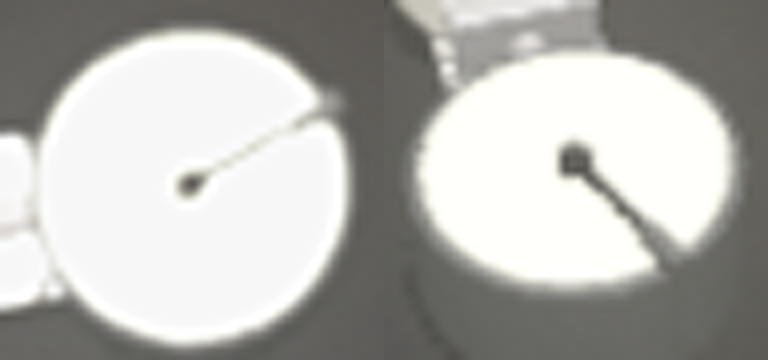

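The needle now runs straight into the mark in both views; in the side crop it goes from the hub at (574,160) to the mark at (660,250), about 1° apart. Now I'll release the knob and retreat.

Emit:
drive_tool:
  rows:
    - {"dp": [0, 0, 0], "angular": [0, 0, 0], "gripper": 0.8}
    - {"dp": [0, 0, 0], "angular": [0, 0, 0], "gripper": 0.7}
    - {"dp": [0, 0, 0], "angular": [0, 0, 0], "gripper": 0.6}
    - {"dp": [0, 0, 0], "angular": [0, 0, 0], "gripper": 0.6}
    - {"dp": [0, 0, 0], "angular": [0, 0, 0], "gripper": 0.6}
    - {"dp": [0, 0, -0.03], "angular": [0, 0, 0], "gripper": 0.6}
    - {"dp": [0, 0, -0.08], "angular": [0, 0, 0], "gripper": 0.6}
    - {"dp": [0, 0, -0.1], "angular": [0, 0, 0], "gripper": 0.6}
  newtons: 10

```text
time: 19.75
tool_pos: [524.1, 224.5, 101.1]
tcp_rot: [[0.86, 0.51, -0.006], [0.51, -0.86, -0.001], [-0.006, -0.002, -1.0]]
force: [0.2, 0.7, -0.4]
width: 37.8
grasp_force: 0.0
```

Emit:
drive_tool:
  rows:
    - {"dp": [0, 0, -0.1], "angular": [0, 0, 0], "gripper": 0.6}
    - {"dp": [0, 0, -0.05], "angular": [0, 0, 0], "gripper": 0.6}
    - {"dp": [0, 0, 0], "angular": [0, 0, 0], "gripper": 0.6}
    - {"dp": [0, 0, 0], "angular": [0, 0, 0], "gripper": 0.6}

```text
time: 20.08
tool_pos: [527.3, 225.4, 148.9]
tcp_rot: [[0.86, 0.51, 0.003], [0.51, -0.86, 0.001], [0.003, 0.001, -1.0]]
force: [-0.4, -0.0, -0.5]
width: 37.7
grasp_force: 0.0
```

```bash
python3 -c "
from h import *
need(526.9,224.7,40); dial()
c=camera('side'); B=cv2.resize(c['img'],(800,600),interpolation=2)
cv2.imwrite('pics/final.png',B[:,:,::-1])"
```

```text
yaw 30.64 tool mm [ -0.9   0.3 108.9] scaled [-0.0031  0.001   0.363 ] F [-0.4 -0.  -0.5] q6 73.9 t 20.0833
top hub [228.48 207.51] [545.5   9.5  40. ] needle,mark(z38) [(65.0, 10), (66.6, 50)]
side hub [235.49 184.88] [545.2  10.8  40. ] needle,mark(z38) [(65.3, 114), (65.2, 101)]
```

View pics/final.png

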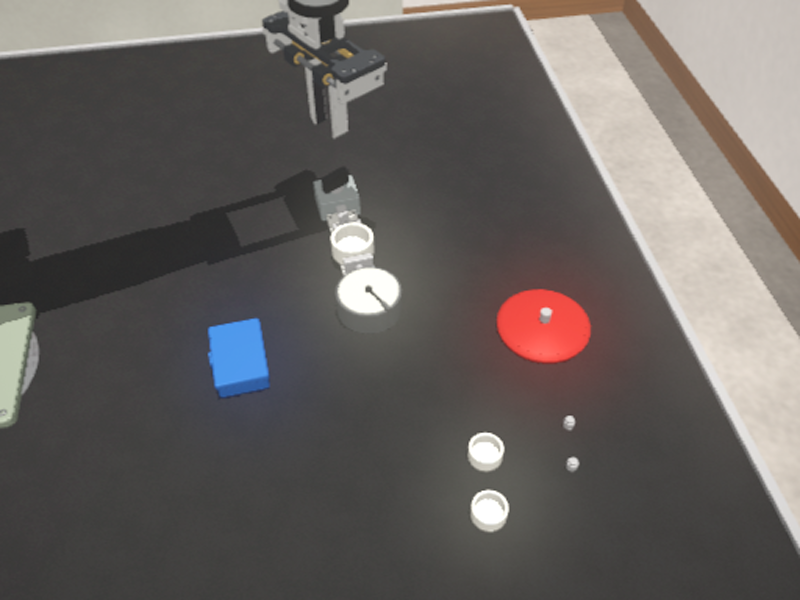

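The final view shows the dish upright between the jaws at (352,243) and the needle on the mark at (380,302). The bystanders are where they were and the gripper is clear of everything.

```bash
python3 -c "
from station import *
print(hand_in())"
```

```text
the job is handed in; nothing more can be done
None
```

The job is handed in: the largest dish is held upright in the clamp with the needle within about 1.5° of the mark, the robot is clear, nothing else moved, and it took about 20 s of the 67 s allowed.

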